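# Seat the piercing template on its register pins

## Robot

A 6-joint arm with a two-finger parallel gripper is mounted at the origin on the work surface. World frame = base frame: x ahead of the robot, y to its left, z up, the work surface at z = 0. Lengths are in m, angles in rad, forces in N, time in s.
With the tool pointing down it reaches from about 0.35 to 0.925 m from the base axis. Payload 6.4 kg.
Tool frame: the origin (TCP) lies at the very end of the fingers, on their centre line; the grasp point (between the pads) lies 19 mm behind it; y points along the fingers, x is the direction in which the jaws open and shut, and the axes are right-handed (so a half turn about y gives the same grasp; the last joint's range is limited). The gripper opens to 85 mm and grips with 20 to 120 N. Pads are 22 mm wide; open, the fingers measure 114 mm over their backs; the gripper's body (76 mm by 85 mm) begins 54 mm behind the grasp point. The pads swing forward as they close: fully open they stand 13 mm farther back than shut.
Start: joints at [0.988, 0.245, 1.558, -0, 1.339, -0.174], TCP at [0.258, 0.596, 0.231] pointing down, gripper open.
Joint ranges: [-3.13, 3.13], [-1.02, 2.26], [0.13, 2.54], [-0.95, 4.09], [0.21, 2.88], [-2.74, 2.74]. Speed limits (rad/s): [2.57, 2.57, 3.14, 3.14, 3.14, 3.14].

## Interface

Orientations are given as a rotation vector (axis times angle).
In Python, from rig import manip gives the robot as it stands.
- The arm moves only by the shell command python3 -m jog 'ROWS' [OPENING] [FORCE]. ROWS is JSON, a list of rows, each a list of 6 numbers: the shift along the world's x, y, z in cm, then the turn, a rotation vector about the world's x, y, z in rad. A call has 1 to 5 rows; each row shifts and turns the commanded pose from where the row before left it; what a row does not reach is not made up. A row lasts 1/8 s, in which the tool goes at most 62.5 mm and 10.7 degrees, less where a joint would pass 70% of its speed; a pose out of reach is approached as far as the arm can. A call with a gripper value outside its range is refused whole. OPENING is the opening, from 0 (shut) to 1 (fully open), set as the call begins (- or left out, the last holds). The fingers move at their own pace and stop on an object; FORCE is the grip in N (left out, the last holds). Time passes only in rows, so rows that do not move let the fingers close. It gives the time, the measured TCP pose, the force and the opening at its end, in the units of the state.
- manip.observe(): the state, without advancing time (a new reading comes with each control period).
- manip.capture(name): name is "scene" or "top"; returns the picture (420x560x3 uint8, red, green, blue); there is no depth.
- manip.camera_info(name): a dict with "intrinsics" (3x3 intrinsics, pixels), "k1" (the pictures are not rectified: a ray, as slopes to the right and down, at radius r is drawn at 1 + k1 r^2 times it, then the intrinsics apply), "rvec" (rotation vector, rad) and "tvec" (3), from world to camera coordinates, as OpenCV has them. Camera axes: x right, y down, z forward; pixel columns grow to the right and rows downward; lengths in m; the calibration is good to about 2 mm. A picture is of the moment at which its call begins. camera_info takes no time and is no camera call.
- manip.job_done(): hands the job in, once; it reports no verdict.
The state is a dict: "clock": time; "joint_pos": joint angles; "qd": joint speeds; "joint_efforts": joint torques, N m; "tcp_pos": TCP position; "ee_rot": TCP orientation; "wrist_force": force on the tool from outside, world axes, zero at the start; "ft_torque": the same for the moment, N m; "finger_gap": finger opening in m.
Only numpy, scipy, OpenCV 4.12 (cv2) and the standard library are available. Lean on these libraries where they do the work, as an engineer would, in place of code of your own. Each camera call takes 0.05 s, during which the arm holds its last target. There are 200 camera calls.

## Task

The blue piercing template lies across the tops of the two brass register pins on the plywood board instead of sitting on them. With the fingertips only, push it back against the steel fence and nudge it sideways along the fence until both of its holes drop over the pins and it lies flat on the board, then let go. Slide it, never lift it or tip it up, and leave the things around it where they stand.

Things in the scene. Friction and masses are not known exactly. Their poses are not given: they have to be found in the camera images.
- board: Register board, fixed plywood slab 330 by 480 by 18 mm; place and yaw vary. Origin on its underside, below where the seated template's centre belongs. x points away from the robot to the fence, z up. It reaches from x = -170 to +160 mm and y = -240 to +240 mm; its top is at z = 18 mm. The ledge behind the fence carries the spool and the brass weight.
- fence (a point): Middle of the top edge of the fence's face towards the robot (board x = +71, y = 0, z = 42 mm). The fence is a straight fixed steel bar along the board's y, 440 mm long, 20 mm thick, 24 mm high above the board's top. With the template flat against it, the holes lie 1 mm beyond the pins in x; their clearance allows that.
- pin_left (a point): Tip of the fixed brass register pin at the board's +y side (board x = +20, y = +55 mm). Pin: 12 mm diameter up to 4.5 mm above the board's top, then a cone to 5 mm diameter at its tip, 9 mm above the board's top.
- pin_right (a point): Tip of the same kind of pin at board x = +20, y = -55 mm.
- template: Loose hard blue plastic plate, 140 (x) by 260 (y) by 8 mm, 0.3 to 0.55 kg, yellow stripe along its far (+x) edge. Origin at the centre of its underside, z up. Seated, its axes match the board's, 18 mm above. At first its near edge rests on the board and the rest on the pin tips (tilt 0.08 rad), 20 to 32 mm short of its place in x, 23 to 63 mm off to either side in y, turned up to 0.1 rad.
- hole_left (a point): Centre, at the underside, of the template's +y through hole, 17 mm diameter (template x = +20, y = +55 mm); it belongs on pin_left. The template slides with ordinary friction (3 to 12 N of push) and drops by its own weight once both holes are over the pins.
- hole_right (a point): Centre, at the underside, of the template's -y hole, 17 mm diameter (template x = +20, y = -55 mm); it belongs on pin_right.
- spool: Bystander: white thread spool, 38 mm diameter, 40 mm tall, standing on the board's ledge behind the fence. Origin under its centre.
- brass_weight: Bystander: brass cylinder, 34 mm diameter, 30 mm tall, on the board's ledge behind the fence. Origin under its centre.
- block: Bystander: grey cloth-covered weight block, 70 by 110 by 36 mm, on the table to the right. Origin under its centre.
- awl: Bystander: awl lying on the table to the right, along y, 135 mm long, wooden handle of 26 mm diameter. Origin on the table below its handle.
- folder: Bystander: white bone folder lying on the table to the left, 24 by 150 by 5 mm. Origin under its centre.
- glue: Bystander: glue jar on the table to the left, 64 mm diameter, 85 mm tall. Origin under its centre.
- brush: Bystander: brush lying on the table to the left, nearer the robot, 190 mm long. Origin under it.

How it is judged:
By the outcome, as a careful person would: the job done as asked, in the order asked, and still so for the second after the job is handed in, with the robot touching nothing.
It also fails if it takes over 58 s, if anything falls off the work surface, if the arm or the gripper's body presses on something with over 40 N, if the wrist force passes 120 N, or if a joint passes its speed limit or range.

## Working session

There is one attempt and no reset: what is moved stays moved. The work goes in short steps, Python scripts to look and compute and a shell command to move; the robot and the scene stay as the last step left them, time stands still between calls to the robot, and variables do not carry over. Pictures are saved under pics/ and viewed, about 8 in all and at most 12, crops included, and the job is handed in when it is done.

```bash
mkdir -p pics; cat > h.py <<'E'
import numpy as np, cv2
from rig import manip
def cap(n):
    return cv2.cvtColor(manip.capture(n),cv2.COLOR_RGB2BGR)
def info(n):
    c=manip.camera_info(n); K=np.array(c['intrinsics'],float); R=cv2.Rodrigues(np.array(c['rvec'],float))[0]; t=np.array(c['tvec'],float)
    return K,c['k1'],R,t
def ray(n,uv):
    K,k,R,t=info(n); p=np.linalg.inv(K)@[uv[0],uv[1],1]; d=p[:2]; s=d.copy()
    for _ in range(20): s=d/(1+k*(s@s))
    return -R.T@t, R.T@np.r_[s,1]
def onz(n,uv,z):
    o,d=ray(n,uv); return o+d*(z-o[2])/d[2]
def proj(n,P):
    K,k,R,t=info(n); c=R@np.asarray(P,float)+t; s=c[:2]/c[2]; s=s*(1+k*(s@s)); return (K@np.r_[s,1])[:2]
E
python3 - <<'E'
from h import *
for n in('scene','top'):
    cv2.imwrite(f'pics/{n}0.png',cap(n)); K,k,R,t=info(n); print(n,K[0,0],k,-R.T@t,R.round(2).tolist())
print(manip.observe())
E
```

```text
scene 454.24767438722955 -0.10872725632313714 [0.99393557 0.65716636 0.97971663] [[-0.83, 0.56, -0.0], [0.42, 0.62, -0.66], [-0.37, -0.54, -0.75]]
top 433.07391928643 -0.06267402177195969 [0.29779703 0.01621214 1.20902483] [[0.02, -1.0, 0.0], [-0.98, -0.02, -0.2], [0.2, 0.0, -0.98]]
{'clock': 0.1, 'joint_pos': array([ 9.87909083e-01,  2.45741191e-01,  1.55891039e+00,  5.21482145e-05,
        1.33872970e+00, -1.74086393e-01]), 'qd': array([ 0.00184804, -0.00255005, -0.00265597,  0.00144623, -0.00153209,
        0.00074018]), 'joint_efforts': array([ 9.46862128e-04, -4.30663204e+01, -3.27133799e+01, -4.62410628e-05,
        2.77982195e-03, -2.56379980e-05]), 'tcp_pos': array([0.25806851, 0.59601462, 0.23028265]), 'ee_rot': array([-1.37598707, -0.90172981,  0.9044656 ]), 'wrist_force': array([-1.01554734, -0.10609964, -1.12221044]), 'ft_torque': array([0.06383074, 0.03451524, 0.02399071]), 'finger_gap': 0.08557204163600307}
```

View pics/scene0.png

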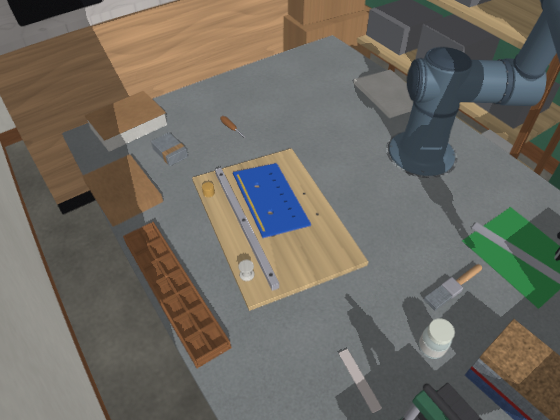

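View pics/top0.png

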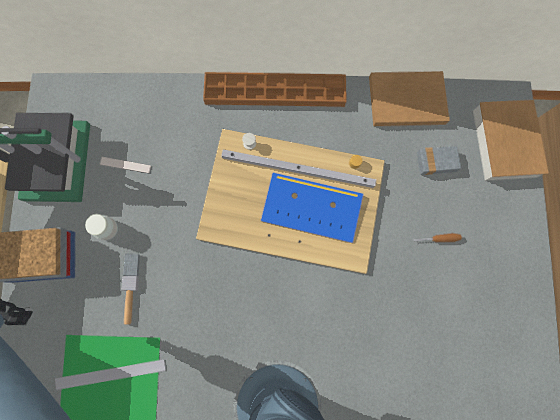

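The top view shows the board yawed about -0.2 rad. The template sits to the right (-y), with holes near (294,196) and (333,205) and the fence running from (222,154) to (376,183). Next I'll measure the board and the template.

```bash
cat >> h.py <<'E'
def quad(mask):
    mask=cv2.morphologyEx(mask,cv2.MORPH_CLOSE,np.ones((9,9),np.uint8)); mask=cv2.morphologyEx(mask,cv2.MORPH_OPEN,np.ones((3,3),np.uint8))
    cs,_=cv2.findContours(mask,cv2.RETR_EXTERNAL,cv2.CHAIN_APPROX_NONE); c=max(cs,key=cv2.contourArea)
    return c,mask
def lines_quad(c):
    # fit 4 lines to hull contour, intersect
    h=cv2.convexHull(c); q=cv2.approxPolyN(h,4).reshape(4,2).astype(float) if hasattr(cv2,'approxPolyN') else cv2.boxPoints(cv2.minAreaRect(c))
    P=c.reshape(-1,2).astype(float); L=[]
    for i in range(4):
        a,b=q[i],q[(i+1)%4]; d=(b-a)/np.linalg.norm(b-a); s=(P-a)@d; e=abs((P-a)@[-d[1],d[0]])
        l=np.linalg.norm(b-a); m=(s>.1*l)&(s<.9*l)&(e<4)
        v=cv2.fitLine(P[m].astype(np.float32),cv2.DIST_HUBER,0,.01,.01).ravel(); L.append(np.cross([v[2],v[3],1],[v[2]+v[0],v[3]+v[1],1]))
    out=[]
    for i in range(4):
        x=np.cross(L[i-1],L[i]); out.append(x[:2]/x[2])
    return np.array(out)
def blue(im):
    h=cv2.cvtColor(im,cv2.COLOR_BGR2HSV); return cv2.inRange(h,(105,120,60),(130,255,255))
def yellow_strip(im,near):
    pass
E
python3 - <<'E'
from h import *
im=cv2.imread('pics/top0.png'); h=cv2.cvtColor(im,cv2.COLOR_BGR2HSV)
for p in [(230,210),(300,172),(345,260),(320,186),(294,196),(333,205),(222,154),(230,157)]: print(p,h[p[1],p[0]])
for n in('top','scene'):
    im=cv2.imread(f'pics/{n}0.png'); c,m=quad(blue(im)); q=lines_quad(c); print(n,'template',q.round(1).tolist())
    print([onz(n,u,.03).round(4).tolist() for u in q])
im=cv2.imread('pics/top0.png')
wood=cv2.inRange(h,(12,60,110),(30,200,255)); 
roi=np.zeros_like(wood); roi[120:285,185:395]=255
c,m=quad(cv2.bitwise_or(wood,blue(im))&roi); q=lines_quad(c); print('board',q.round(1).tolist(),[onz('top',u,.018).round(4).tolist() for u in q])
a=cv2.resize(im[120:285,185:395],None,fx=3.8,fy=3.6,interpolation=cv2.INTER_CUBIC)
im=cv2.imread('pics/top0.png');cv2.imwrite('pics/crop1.png',cv2.resize(im[125:275,190:390],None,fx=4,fy=4,interpolation=cv2.INTER_CUBIC))
E
```

```text
(230, 210) [ 19  92 208]
(300, 172) [114  11 113]
(345, 260) [ 19  93 208]
(320, 186) [ 25 177 200]
(294, 196) [ 18 106 140]
(333, 205) [ 18 100 138]
(222, 154) [114  21 186]
(230, 157) [113   6 165]
top template [[362.0, 193.7], [351.6, 241.6], [260.9, 220.2], [272.9, 172.8]]
[[0.5706, -0.2279, 0.03], [0.4356, -0.1962, 0.03], [0.4911, 0.0532, 0.03], [0.6268, 0.0224, 0.03]]
scene template [[310.3, 224.4], [262.5, 237.0], [232.7, 172.1], [275.9, 163.2]]
[[0.4953, 0.0564, 0.03], [0.6252, 0.0201, 0.03], [0.5672, -0.2372, 0.03], [0.4383, -0.1966, 0.03]]
board [[383.8, 160.1], [366.0, 273.1], [196.0, 238.5], [222.3, 129.0]] [[0.6739, -0.2961, 0.018], [0.3512, -0.2364, 0.018], [0.4386, 0.2322, 0.018], [0.7601, 0.1723, 0.018]]
```

View pics/crop1.png

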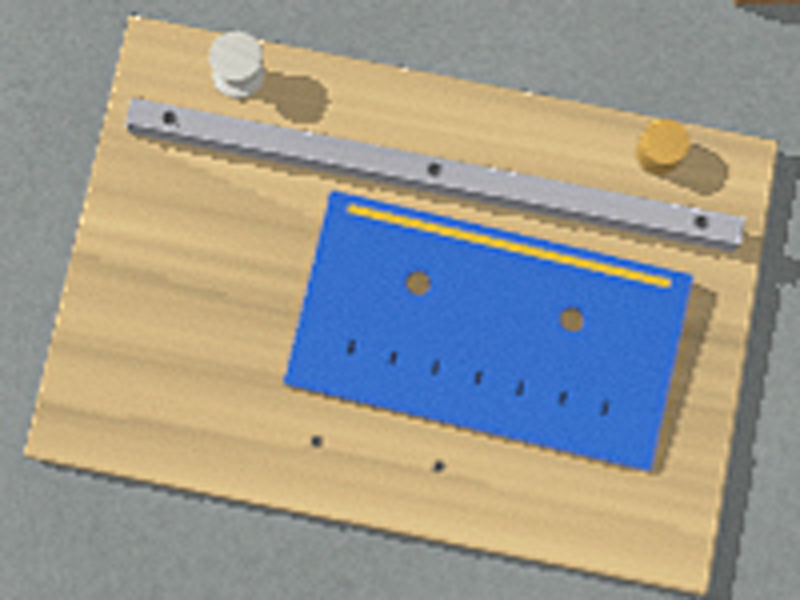

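The crop shows the fence face running from (130,130) to (740,243) and both template holes, at (418,283) and (571,320), with bare wood under them. Measured board size is 476x328 mm and the template comes out near 256x139 mm, so both fit the given sizes. Next I'll compute board-frame values and the approach.

```bash
cat >> h.py <<'E'
YAW=-.1835; BO=np.array([.5609,-.0329])
BX=np.array([np.cos(YAW),np.sin(YAW)]); BY=np.array([-np.sin(YAW),np.cos(YAW)])
def b2w(x,y): return BO+x*BX+y*BY
def w2b(p): d=np.asarray(p)[:2]-BO; return np.array([d@BX,d@BY])
def st():
    o=manip.observe(); R=cv2.Rodrigues(o['ee_rot'])[0]
    print('t',round(o['clock'],2),'tcp',o['tcp_pos'].round(4),'board',w2b(o['tcp_pos']).round(4),'F',o['wrist_force'].round(1),'gap',round(o['finger_gap'],4)); return o,R
E
python3 - <<'E'
from h import *
o,R=st(); print(R.round(3)); 
print('tool x yaw',np.arctan2(R[1,0],R[0,0]))
Z=.032
for n,q in {'top':[[362.0,193.7],[351.6,241.6],[260.9,220.2],[272.9,172.8]],'scene':[[232.7,172.1],[275.9,163.2],[310.3,224.4],[262.5,237.0]]}.items():
    zs=[.037,.026,.026,.037]; P=[onz(n,u,z) for u,z in zip(q,zs)]; print(n,[w2b(p).round(4).tolist() for p in P],'centre',w2b(np.mean(P,0)).round(4))
# fence check: near top edge in crop (131,113)?(740,227)
for c in [(130,130),(742,244)]: print('fence face bottom-ish',w2b(onz('top',(190+c[0]/4,125+c[1]/4),.018)).round(4))
print('approach',b2w(-.115,-.075), b2w(-.075,-.2))
E
```

```text
t 0.1 tcp [0.2581 0.596  0.2303] board [-0.4125  0.5631] F [-1.  -0.1 -1.1] gap 0.0856
[[ 0.398 -0.001 -0.918]
 [ 0.918 -0.001  0.398]
 [-0.002 -1.     0.   ]]
tool x yaw 1.1619837522233176
top [[0.0434, -0.1889], [-0.0927, -0.1841], [-0.0838, 0.0722], [0.0528, 0.0661]] centre [-0.0201 -0.0586]
scene [[0.0452, -0.1928], [-0.0922, -0.1873], [-0.0824, 0.073], [0.0553, 0.0689]] centre [-0.0185 -0.0595]
fence face bottom-ish [0.0739 0.2181]
fence face bottom-ish [ 0.0783 -0.2262]
approach [ 0.43414533 -0.08565656] [ 0.45066479 -0.21585682]
```

```bash
R='x'; python3 -m jog '[[1.2,-4.5,0,0,0,0.015],[1.2,-4.5,0,0,0,0.015],[1.2,-4.5,0,0,0,0.015],[1.2,-4.5,0,0,0,0.015],[1.2,-4.5,0,0,0,0.015]]' 0 20
python3 -m jog '[[1.2,-4.5,0,0,0,0.015],[1.2,-4.5,0,0,0,0.015],[1.2,-4.5,0,0,0,0.015],[1.2,-4.5,0,0,0,0.015],[1.2,-4.5,0,0,0,0.015]]'
python3 -m jog '[[1.2,-4.5,-1,0,0,0.015],[1.2,-4.5,-2,0,0,0.015],[1.2,-4.5,-2,0,0,0.015],[1.2,-4.5,-2,0,0,0.015],[1.2,-4.5,-1,0,0,0.015]]'
python3 -m jog '[[0,0,0,0,0,0]]'; python3 -c "
from h import *
o,R=st();print(R.round(3),np.arctan2(R[1,0],R[0,0]))"
```

```text
clock: 0.72
tcp_pos: [0.3183, 0.3699, 0.2309]
ee_rot: [-1.349, -0.96, 0.961]
wrist_force: [0.1, -0.4, -0.1]
finger_gap: 0.0001
clock: 1.35
tcp_pos: [0.3783, 0.145, 0.231]
ee_rot: [-1.32, -1.017, 1.017]
wrist_force: [0.1, 0.3, 0.2]
finger_gap: 0.0003
clock: 1.98
tcp_pos: [0.4377, -0.0798, 0.1498]
ee_rot: [-1.288, -1.072, 1.073]
wrist_force: [1.1, 0.5, 0.2]
finger_gap: 0.0001
clock: 2.1
tcp_pos: [0.4381, -0.0806, 0.1503]
ee_rot: [-1.29, -1.068, 1.07]
wrist_force: [-0.1, 1.2, 0.3]
finger_gap: -0.0
t 2.1 tcp [ 0.4381 -0.0806  0.1503] board [-0.1121 -0.0693] F [-0.1  1.2  0.3] gap -0.0
[[ 0.187 -0.002 -0.982]
 [ 0.982  0.001  0.187]
 [ 0.    -1.     0.002]] 1.3827369428433136
```

```bash
python3 -m jog '[[-0.5,-0.5,-3,0,0,0],[-0.3,0,-3,0,0,0],[0,0,-3,0,0,0],[0,0,-2.5,0,0,0],[0,0,-1.0,0,0,0]]' 
python3 -m jog '[[0,0,-0.3,0,0,0],[0,0,0,0,0,0]]'
python3 - <<'E'
from h import *
st(); im=cap('scene'); cv2.imwrite('pics/s2.png',cv2.resize(im[130:310,180:380],None,fx=3.3,fy=3.3,interpolation=cv2.INTER_CUBIC))
E
```

```text
clock: 2.72
tcp_pos: [0.4293, -0.0823, 0.0251]
ee_rot: [-1.288, -1.072, 1.074]
wrist_force: [0.4, -0.7, -0.1]
finger_gap: 0.0002
clock: 2.98
tcp_pos: [0.431, -0.0836, 0.024]
ee_rot: [-1.292, -1.074, 1.073]
wrist_force: [1.0, -0.9, 1.0]
finger_gap: -0.0002
t 2.98 tcp [ 0.431  -0.0836  0.024 ] board [-0.1185 -0.0736] F [ 1.  -0.9  1. ] gap -0.0002
```

View pics/s2.png

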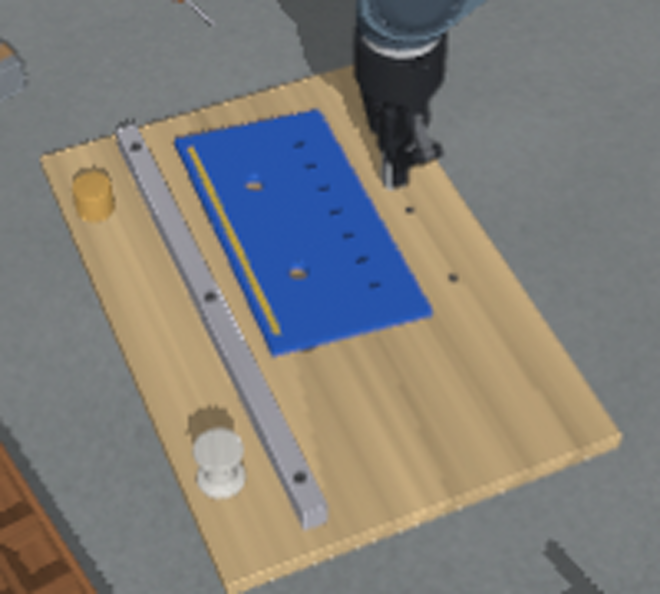

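The fingertips stand on the board at about (395,185), just behind the near edge, right of its middle. Now pushing along the board's +x.

```bash
python3 -m jog '[[0.39,-0.07,-0.15,0,0,0],[0.39,-0.07,0,0,0,0],[0.39,-0.07,0,0,0,0],[0.39,-0.07,0,0,0,0],[0.3,-0.05,0,0,0,0]]' 
python3 -m jog '[[0.2,-0.04,0,0,0,0],[0.2,-0.04,0,0,0,0],[0.2,-0.04,0,0,0,0],[0.2,-0.04,0,0,0,0],[0.2,-0.04,0,0,0,0]]'
python3 - <<'E'
from h import *
st()
E
```

```text
clock: 3.65
tcp_pos: [0.4489, -0.0869, 0.0217]
ee_rot: [-1.29, -1.072, 1.073]
wrist_force: [-1.9, 0.4, 1.5]
finger_gap: 0.0004
clock: 4.28
tcp_pos: [0.4591, -0.0888, 0.0217]
ee_rot: [-1.29, -1.073, 1.073]
wrist_force: [-2.3, 0.0, -1.1]
finger_gap: 0.0
t 4.28 tcp [ 0.4591 -0.0888  0.0217] board [-0.0899 -0.0736] F [-2.3  0.  -1.1] gap 0.0
```

```bash
python3 -m jog '[[0.2,-0.04,0,0,0,0],[0.2,-0.04,0,0,0,0],[0.2,-0.04,0,0,0,0],[0,0,0,0,0,0]]'
python3 -m jog '[[0.15,-0.03,0,0,0,0],[0.15,-0.03,0,0,0,0],[0,0,0,0,0,0]]'
python3 - <<'E'
from h import *
st(); n='top';im=cap(n);cv2.imwrite('pics/t3.png',im); c,m=quad(blue(im)); q=lines_quad(c); P=[onz(n,u,.03) for u in q]; print([w2b(p).round(4).tolist() for p in P],w2b(np.mean(P,0)))
cv2.imwrite('pics/t3c.png',cv2.resize(im[125:275,190:390],None,fx=4,fy=4,interpolation=cv2.INTER_CUBIC))
E
```

```text
clock: 4.78
tcp_pos: [0.4653, -0.0901, 0.0218]
ee_rot: [-1.291, -1.073, 1.072]
wrist_force: [-1.1, 0.2, 0.0]
finger_gap: -0.0001
clock: 5.15
tcp_pos: [0.4679, -0.0905, 0.0218]
ee_rot: [-1.29, -1.073, 1.073]
wrist_force: [-2.7, 1.7, 0.7]
finger_gap: -0.0
t 5.15 tcp [ 0.4679 -0.0905  0.0218] board [-0.0809 -0.0736] F [-2.7  1.7  0.7] gap -0.0
[[0.0727, -0.1829], [-0.056, -0.1822], [-0.0737, 0.0709], [0.0682, 0.0745]] [ 0.00281658 -0.05491516]
```

View pics/t3c.png

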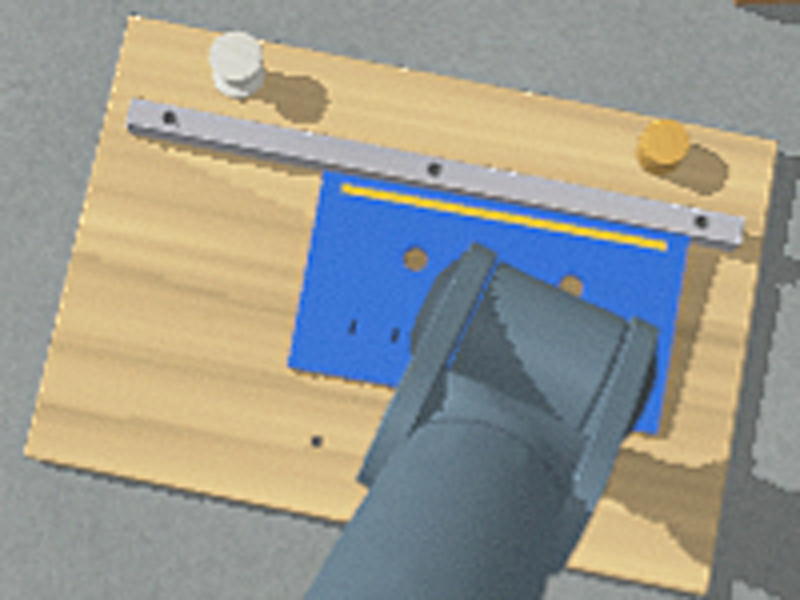

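The template is now almost parallel to the fence with its far edge at or near it: yellow stripe (345,188) to (665,245), fence face (325,172) to (690,237). I'll keep pushing gently until the force rises.

```bash
for i in 1; do :; done; python3 -m jog '[[0.15,-0.03,0,0,0,0],[0.15,-0.03,0,0,0,0],[0,0,0,0,0,0]]'
python3 -c "
from h import *
st()"
```

```text
clock: 5.58
tcp_pos: [0.4691, -0.0903, 0.0213]
ee_rot: [-1.285, -1.07, 1.074]
wrist_force: [-8.3, 2.9, 5.8]
finger_gap: 0.0001
t 5.58 tcp [ 0.4691 -0.0903  0.0213] board [-0.0797 -0.0732] F [-8.3  2.9  5.8] gap 0.0001
```

```bash
python3 -m jog '[[-1,0.2,0,0,0,0],[-1,0.2,0,0,0,0],[0,0,3,0,0,0],[0,0,2.5,0,0,0],[0,-4,0,0,0,0]]' 
python3 -m jog '[[0,-4,0,0,0,0],[0,-4,0,0,0,0],[1.5,-4,0,0,0,0],[3,-0.5,0,0,0,0],[3,0,0,0,0,0]]'
python3 -m jog '[[0,0,0,0,0,0]]'
python3 - <<'E'
from h import *
st(); n='top';im=cap(n);c,m=quad(blue(im)); q=lines_quad(c); print(q.round(1).tolist());print([w2b(onz(n,u,.032)).round(4).tolist() for u in q])
cv2.imwrite('pics/t4c.png',cv2.resize(im[125:275,190:390],None,fx=4,fy=4,interpolation=cv2.INTER_CUBIC))
E
```

```text
clock: 6.2
tcp_pos: [0.4523, -0.1271, 0.079]
ee_rot: [-1.294, -1.078, 1.074]
wrist_force: [0.3, 0.6, 0.4]
finger_gap: 0.0003
clock: 6.82
tcp_pos: [0.5266, -0.2534, 0.0771]
ee_rot: [-1.293, -1.072, 1.071]
wrist_force: [0.9, -0.7, -0.1]
finger_gap: 0.0003
clock: 6.95
tcp_pos: [0.5273, -0.2527, 0.0773]
ee_rot: [-1.292, -1.074, 1.073]
wrist_force: [-0.5, 0.5, -0.3]
finger_gap: -0.0
t 6.95 tcp [ 0.5273 -0.2527  0.0773] board [ 0.007  -0.2222] F [-0.5  0.5 -0.3] gap -0.0
[[361.2, 183.9], [346.7, 231.0], [262.0, 215.3], [271.4, 167.1]]
[[0.0723, -0.1829], [-0.0675, -0.1651], [-0.0707, 0.0716], [0.0697, 0.0739]]
```

View pics/t4c.png

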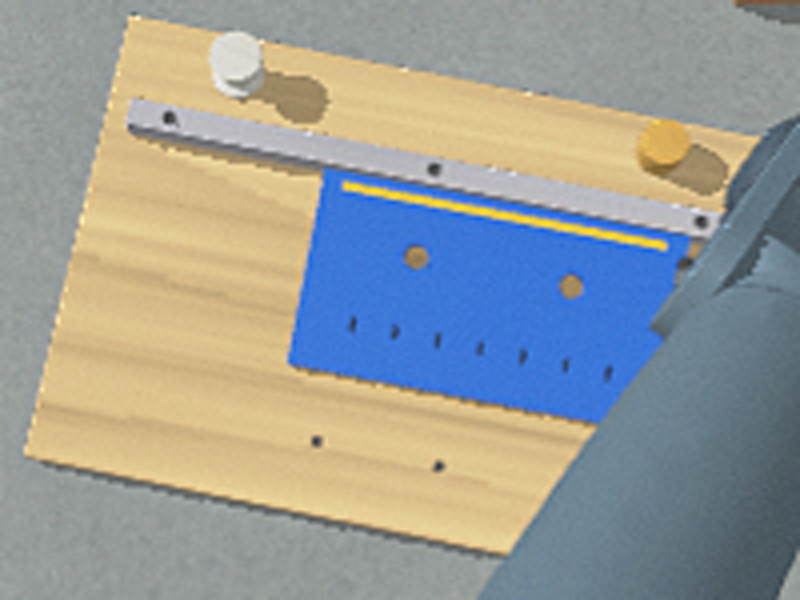

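The template is flush with the fence: stripe (345,186) to (665,245), near edge parallel. Its left edge is at board y≈+73 mm, so about 57 mm of sideways travel remains. I'll lower beside the right end and push along +y.

```bash
python3 -m jog '[[0,0,-2.5,0,0,0],[0,0,-2.2,0,0,0],[0,0,-0.85,0,0,0],[0,0,0,0,0,0]]' 
python3 -m jog '[[0.09,0.39,0,0,0,0],[0.09,0.39,0,0,0,0],[0.09,0.39,0,0,0,0],[0.09,0.39,0,0,0,0],[0.09,0.39,0,0,0,0]]'
python3 -m jog '[[0.08,0.39,0,0,0,0],[0.08,0.39,0,0,0,0],[0.08,0.39,0,0,0,0],[0.08,0.39,0,0,0,0],[0.08,0.39,0,0,0,0]]'
python3 -c "
from h import *
st()
n='top';im=cap(n);c,m=quad(blue(im)); q=lines_quad(c); print([w2b(onz(n,u,.032)).round(4).tolist() for u in q])"
```

```text
clock: 7.5
tcp_pos: [0.5252, -0.252, 0.021]
ee_rot: [-1.29, -1.072, 1.073]
wrist_force: [-0.1, 1.0, -0.7]
finger_gap: -0.0
clock: 8.12
tcp_pos: [0.5306, -0.2324, 0.0213]
ee_rot: [-1.29, -1.073, 1.073]
wrist_force: [0.5, -0.4, -0.2]
finger_gap: 0.0004
clock: 8.75
tcp_pos: [0.5344, -0.213, 0.0212]
ee_rot: [-1.29, -1.073, 1.073]
wrist_force: [-1.5, -2.2, -0.2]
finger_gap: 0.0002
t 8.75 tcp [ 0.5344 -0.213   0.0212] board [ 0.0068 -0.1819] F [-1.5 -2.2 -0.2] gap 0.0002
[[0.0716, -0.137], [-0.069, -0.1085], [-0.0739, 0.0883], [0.0657, 0.0926]]
```

The left end has drifted about 3–4 mm off the fence (a small CCW turn), so I'm moving the contact point nearer to me to turn it back.

```bash
python3 -m jog '[[-0.1,-0.5,0,0,0,0],[-1.2,0.2,0,0,0,0],[-1.2,0.2,0,0,0,0],[0.1,0.5,0,0,0,0],[0.08,0.39,0,0,0,0]]' 
python3 -m jog '[[0.08,0.39,0,0,0,0],[0.08,0.39,0,0,0,0],[0.08,0.39,0,0,0,0],[0.04,0.2,0,0,0,0],[0,0,0,0,0,0]]'
python3 - <<'E'
from h import *
st()
n='top';im=cap(n);c,m=quad(blue(im)); q=lines_quad(c); print([w2b(onz(n,u,.032)).round(4).tolist() for u in q])
cv2.imwrite('pics/t5c.png',cv2.resize(im[125:275,190:390],None,fx=4,fy=4,interpolation=cv2.INTER_CUBIC))
E
```

```text
clock: 9.43
tcp_pos: [0.5111, -0.2053, 0.0214]
ee_rot: [-1.291, -1.072, 1.073]
wrist_force: [-1.1, -1.8, 0.6]
finger_gap: 0.0004
clock: 10.05
tcp_pos: [0.5143, -0.1915, 0.0213]
ee_rot: [-1.291, -1.073, 1.073]
wrist_force: [-2.8, -2.2, 0.6]
finger_gap: 0.0001
t 10.05 tcp [ 0.5143 -0.1915  0.0213] board [-0.0169 -0.1644] F [-2.8 -2.2  0.6] gap 0.0001
[[0.0722, -0.1265], [-0.0678, -0.092], [-0.0677, 0.1068], [0.072, 0.1081]]
```

View pics/t5c.png

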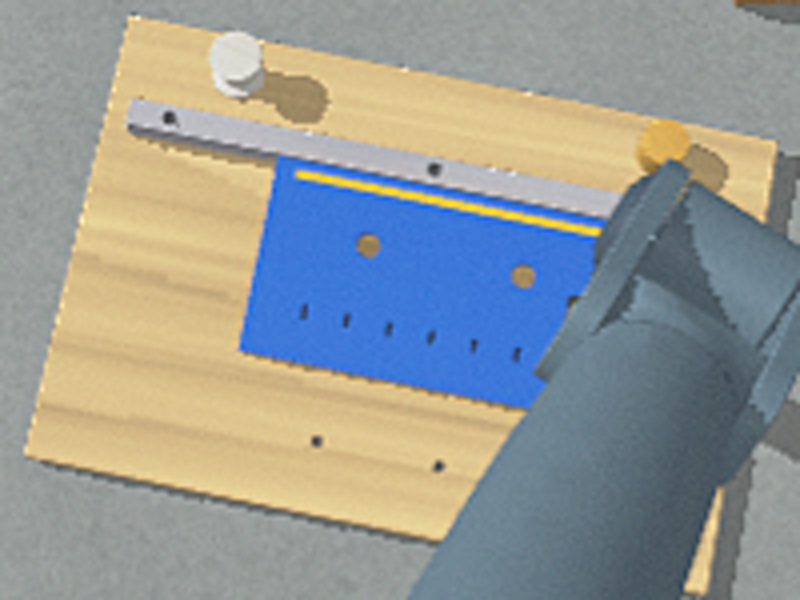

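It's flush again (stripe (297,174) to (600,232)), with the left edge at y≈+107 mm and about 20–22 mm to go. I'll push on, slower near the end.

```bash
python3 -m jog '[[0.07,0.3,0,0,0,0],[0.07,0.3,0,0,0,0],[0.07,0.3,0,0,0,0],[0.07,0.3,0,0,0,0],[0,0,0,0,0,0]]' 
python3 -m jog '[[0.03,0.15,0,0,0,0],[0.03,0.15,0,0,0,0],[0,0,0,0,0,0]]'
python3 - <<'E'
from h import *
st()
n='top';im=cap(n);c,m=quad(blue(im)); q=lines_quad(c); print([w2b(onz(n,u,.032)).round(4).tolist() for u in q])
E
```

```text
clock: 10.72
tcp_pos: [0.5171, -0.1792, 0.0213]
ee_rot: [-1.29, -1.073, 1.072]
wrist_force: [-1.5, -0.0, 0.5]
finger_gap: -0.0
clock: 11.1
tcp_pos: [0.5177, -0.1762, 0.0212]
ee_rot: [-1.29, -1.073, 1.072]
wrist_force: [-1.1, 0.4, -0.4]
finger_gap: 0.0002
t 11.1 tcp [ 0.5177 -0.1762  0.0212] board [-0.0163 -0.1488] F [-1.1  0.4 -0.4] gap 0.0002
[[0.0683, -0.1065], [-0.0687, -0.0749], [-0.0707, 0.1255], [0.0657, 0.1268]]
```

The push force has vanished, so it may have dropped early. I'll look.

```bash
python3 - <<'E'
from h import *
st()
im=cap('scene');cv2.imwrite('pics/s6.png',cv2.resize(im[130:310,180:380],None,fx=3.3,fy=3.3,interpolation=cv2.INTER_CUBIC))
c,m=quad(blue(im)); q=lines_quad(c);print(q.round(1).tolist()); print([w2b(onz('scene',u,.026)).round(4).tolist() for u in q])
for y in(.055,-.055): print(proj('scene',np.r_[b2w(.02,y),.027]),proj('top',np.r_[b2w(.02,y),.027]))
E
```

```text
t 11.15 tcp [ 0.5177 -0.1763  0.0212] board [-0.0163 -0.1489] F [-0.7 -0.2  0.2] gap 0.0003
[[314.6, 241.0], [267.5, 258.3], [233.1, 190.4], [275.0, 177.2]]
[[-0.0682, 0.1284], [0.0666, 0.1298], [0.0668, -0.1313], [-0.0658, -0.1326]]
[272.91631853 231.31184163] [274.45177395 185.57781579]
[257.74513908 203.3091079 ] [312.93803154 193.17914312]
```

View pics/s6.png

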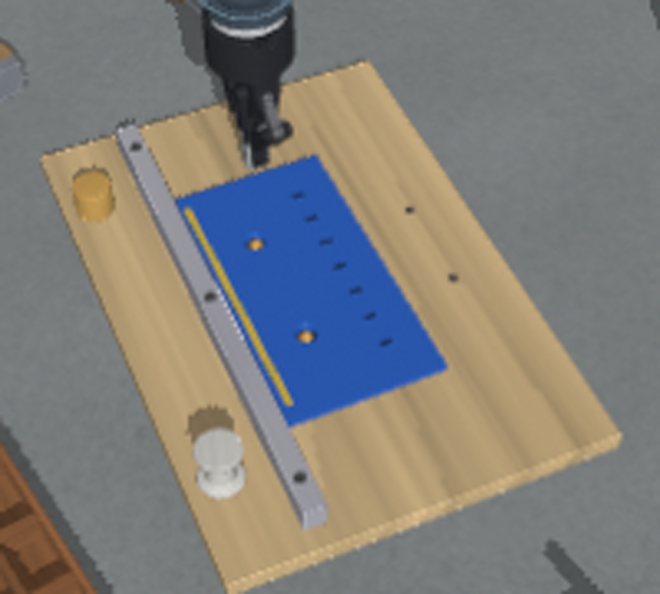

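Both brass pins show through the holes at (256,244) and (306,337). Retreating sideways, then up, and checking that it lies flat by triangulating the stripe and holes.

```bash
python3 -m jog '[[-0.2,-1,0,0,0,0],[-0.4,-2,0,0,0,0],[0,0,4,0,0,0],[0,0,5,0,0,0],[0,0,5,0,0,0]]' 
python3 -m jog '[[-4,-2,2,0,0,0],[-4,-3,0,0,0,0],[-3,-4,0,0,0,0],[0,-4,0,0,0,0],[0,0,0,0,0,0]]'
python3 - <<'E'
from h import *
st(); I={}; pts={}
for n in('top','scene'):
    im=I[n]=cap(n); c,m=quad(blue(im)); q=lines_quad(c)
    print(n,[w2b(onz(n,u,.026)).round(4).tolist() for u in q])
    h=cv2.cvtColor(im,cv2.COLOR_BGR2HSV); fill=cv2.erode(cv2.drawContours(np.zeros(m.shape,np.uint8),[cv2.convexHull(c)],-1,255,-1),np.ones((3,3)))
    y=cv2.inRange(h,(20,100,90),(34,255,255))&fill
    cs,_=cv2.findContours(y,cv2.RETR_EXTERNAL,cv2.CHAIN_APPROX_NONE); s=max(cs,key=cv2.contourArea); r=cv2.boxPoints(cv2.minAreaRect(s))
    d=cv2.minAreaRect(s); e=[(r[i]+r[(i+1)%4])/2 for i in range(4)]; e=sorted([(np.linalg.norm(r[i]-r[(i+1)%4]),tuple(e[i])) for i in range(4)])[:2]
    e=[np.array(x[1]) for x in e]; e.sort(key=lambda u:w2b(onz(n,u,.026))[1]); pts[n]=e; print('stripe',[w2b(onz(n,u,.026)).round(4).tolist() for u in e])
for a,b in zip(pts['top'],pts['scene']):
    o1,d1=ray('top',a);o2,d2=ray('scene',b); A=np.c_[d1,-d2]; k=np.linalg.lstsq(A,o2-o1,rcond=None)[0]; P=(o1+k[0]*d1+o2+k[1]*d2)/2; print('tri',w2b(P).round(4),P[2].round(4),'miss',np.linalg.norm(o1+k[0]*d1-o2-k[1]*d2).round(4))
a=cv2.resize(I['top'][125:265,200:390],None,fx=4,fy=4,interpolation=cv2.INTER_CUBIC); 
cv2.imwrite('pics/t7.png',a)
b=cv2.resize(I['scene'][160:270,210:340],None,fx=5,fy=5,interpolation=cv2.INTER_CUBIC); cv2.imwrite('pics/s7.png',b)
E
```

```text
clock: 11.82
tcp_pos: [0.511, -0.2081, 0.1628]
ee_rot: [-1.291, -1.072, 1.072]
wrist_force: [0.3, -0.4, 0.4]
finger_gap: -0.0
clock: 12.45
tcp_pos: [0.4004, -0.34, 0.1818]
ee_rot: [-1.294, -1.069, 1.07]
wrist_force: [1.2, -0.1, 0.5]
finger_gap: -0.0002
t 12.45 tcp [ 0.4004 -0.34    0.1818] board [-0.1018 -0.3312] F [ 1.2 -0.1  0.5] gap -0.0002
top [[0.0702, -0.1278], [-0.0671, -0.1299], [-0.0696, 0.1259], [0.0674, 0.1277]]
stripe [[0.0617, -0.1136], [0.0594, 0.1137]]
scene [[-0.068, 0.1284], [0.0666, 0.1298], [0.0668, -0.1313], [-0.0659, -0.1326]]
stripe [[0.0622, -0.115], [0.0596, 0.108]]
tri [ 0.062  -0.1138] 0.0268 miss 0.0012
tri [0.0595 0.1124] 0.0307 miss 0.0033
```

View pics/s7.png

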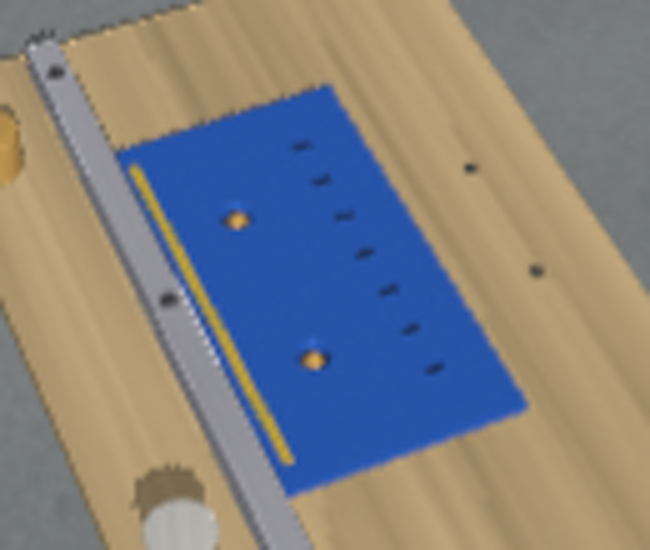

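View pics/t7.png

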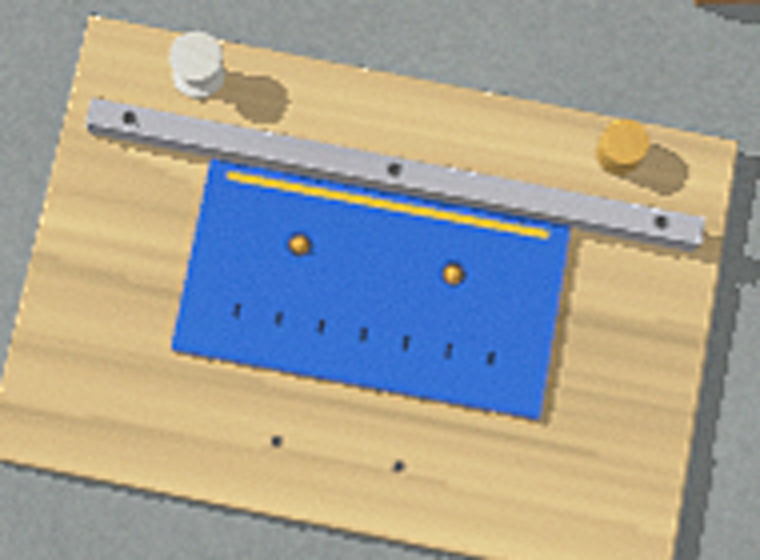

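Both views show the pins centred in the holes and the far edge at the fence. The left stripe end triangulated badly (30.7 mm with a 3.3 mm miss), because the scene mask cut it short. I'll redo that point from the visible end at crop (290,462), then hand in.

```bash
python3 - <<'E'
from h import *
def tri(a,b):
    o1,d1=ray('top',a);o2,d2=ray('scene',b);k=np.linalg.lstsq(np.c_[d1,-d2],o2-o1,rcond=None)[0];P=(o1+k[0]*d1+o2+k[1]*d2)/2;return w2b(P).round(4),P[2].round(4),np.linalg.norm(o1+k[0]*d1-o2-k[1]*d2).round(4)
print('left end',tri((200+228/4,125+176/4),(210+290/5,160+462/5)))
print('near-left corner',tri((200+173/4,125+350/4),(210+527/5,160+407/5)))
print('far-left corner',tri((200+210/4,125+160/4),(210+288/5,160+496/5)))
E
```

```text
left end (array([0.0581, 0.113 ]), np.float64(0.0257), np.float64(0.0004))
near-left corner (array([-0.0717,  0.1257]), np.float64(0.0192), np.float64(0.0009))
far-left corner (array([0.0672, 0.1291]), np.float64(0.0219), np.float64(0.0019))
```

```bash
python3 -c "
from h import *
st(); print(manip.job_done())"
```

```text
t 12.55 tcp [ 0.4009 -0.3372  0.1812] board [-0.1018 -0.3284] F [-0.1 -0.2 -0.2] gap 0.0001
the job is handed in; nothing more can be done
None
```

The template is seated: both holes are over the pins and it lies flat on the board. The job was handed in at 12.6 s, with the arm clear and touching nothing. I kept the fingers shut and pushed it square against the fence. Then I slid it along the fence by its right edge, moving the contact point once because the left end had drifted about 4 mm off the fence. It dropped as the pushing force fell to about zero.

**Checks that agreed:**
- In both views the brass pins show centred in the holes. The template's centre measures within about 2 mm of its place, and its turn within about 0.01 rad.
- The two ends of the far stripe triangulate to 25.7 and 26.8 mm high. Lying flat, they should be at 26 mm.
- The highest wrist force I read was about 10 N. In the pictures the spool and brass weight look unmoved. I did not measure the other things around the board, but the fingers went nowhere near them.

**Checks that disagreed:**
- The first reading of the left stripe end gave 30.7 mm, because the colour mask cut the stripe short. Picking the visible end by hand gave the 25.7 mm above.
- The two left corners, also picked by hand, came out low at 19 and 22 mm. I put that down to pixel coarseness.

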